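Re-angle a swivel board holder to its angle stop

TASK

The swivel board holder on the repair bench is clamped at the wrong angle and far too tight. Turn its clamp knob anticlockwise until the swivel head is quite free, gently swing the head round by its upright post until its arm rests against the stop block on the dial (without shifting the stop), then turn the knob clockwise to clamp it again at about 0.2 N m, and let go. Leave the other things on the bench alone.

Things in the scene. Friction and masses are not known exactly. Their poses are not given: they have to be found in the camera images.
- base: Round aluminium base plate of the board holder, 192 across, 14 thick, bolted to the bench, with raised tick marks every 15 degrees. Origin at the centre of its underside; the vertical axis of head, stop and knob passes through it. z up, x = middle of the dial.
- head: Grey swivel head turning about the base's axis. Origin on that axis at bench level; x points along its arm, a bar 24 wide, 18 to 32 above the bench, reaching 125 out. Opposite, two low jaws (48 high, 94 out) hold a small circuit board. When free it turns with about 0.12 N m of drag and stays where left, up to 83 degrees either way from the base's x. Never turn it while clamped.
- post_grip (a point): Point on the axis of the upright round steel post on the head's arm (16 in diameter, 32 to 92 above the bench, 105 from the swivel axis), 74 above the bench: the handle to swing the head by.
- stop: Dark steel angle stop on the dial, a block 24 (radial) x 18 x 26, top 41 above the bench, always anticlockwise (from above) of the arm. Origin on the swivel axis at bench level; its x axis points where the head's x must point: the arm rests on the stop when the two coincide. Held by a screw: it slips if pushed with over about 18 N at the post (2 N m).
- stop_face (a point): Middle of the stop's face that the arm comes to rest on, 77 from the swivel axis, 12 to the side of the stop's x axis.
- knob: Black bar-shaped clamp knob on the swivel axis above the head: bar 64 long (its x axis), 14 thick (y), 26 high, top about 91 above the bench, free space beside and down to 60. Origin at the middle of the bar. Anticlockwise (from above) loosens; it rises 2 per rad. The head is always free after 1.15 rad from the start; end stop 1.6 rad or more from the start. Stays where it is left.
- washer: Steel clamp washer, 60 across, under the knob; it presses the head down, cannot turn. Origin at its underside. The loose knob turns with 0.06 N m; turned clockwise it bites at a place that differs each time, then its torque climbs: felt at rest, 0.2 N m means 25 to 30 N of washer pressure, 0.15 about 20; felt while turning, 0.2 N m means 12 N, 0.3 about 20. Free: under 3 N; 40 to 65 N at the start.
- driver: Bystander: slim orange-handled screwdriver, 150 long, lying. Origin at its underside.
- tin: Bystander: small white open cup, 48 across, 20 high. Origin at its underside.
- shield: Bystander: small flat steel shield cover 40 x 30 x 8. Origin at its underside.
- phone_a: Bystander: phone 150 x 73 x 9, aluminium body. Origin at its underside.
- phone_b: Bystander: phone 150 x 73 x 9, blue body. Origin at its underside.
- bank: Bystander: black power bank 130 x 68 x 22. Origin at its underside.
- pot: Bystander: small glass cup, 52 across, 30 high. Origin at its underside.
There are look-alikes about, which are no part of the job. What is shaped like the base but pink is not meant.

How it is judged:
By the outcome, as a careful person would: the job done as asked, in the order asked, and still so for the second after the job is handed in, with the robot touching nothing.
It also fails if it takes over 72 s, if anything falls off the work surface, if the arm or the gripper's body presses on something with over 40 N, if the wrist force passes 120 N, or if a joint passes its speed limit or range.

ROBOT

A 6-joint arm with a two-finger parallel gripper is mounted at the origin on the work surface. World frame = base frame: x ahead of the robot, y to its left, z up, the work surface at z = 0. Lengths are in mm, angles in rad, forces in N, time in s.
With the tool pointing down it reaches from about 400 to 925 mm from the base axis. Payload 12.5 kg.
Tool frame: the origin (TCP) lies at the very end of the fingers, on their centre line; the grasp point (between the pads) lies 19 mm behind it; z points along the fingers, y is the line along which they close (so a half turn about z gives the same grasp; the last joint's range is limited). The gripper opens to 95 mm and grips with 3 to 60 N. Pads are 20 mm wide; open, the fingers measure 119 mm over their backs; the gripper's body (75 mm by 180 mm) begins 59 mm behind the grasp point.
Start: joints at [-1.305, 0.491, 1.559, -0, 1.092, -0.106], TCP at [227.082, -582.306, 214.661] pointing down, gripper open.
Joint ranges: [-3.1, 3.1], [-0.84, 2.19], [0.05, 2.79], [-1.13, 4.28], [0.06, 2.93], [-2.69, 2.69]. Speed limits (rad/s): [2.22, 2.22, 2.79, 3.14, 3.14, 3.14].

INTERFACE

Orientations are given as [roll, pitch, yaw] about the fixed x, y, z axes, in that order (R = Rz(yaw) Ry(pitch) Rx(roll)).
In Python, from cell import state, imaging, env, spot_in, mark_of gives the robot as it stands. The module is installed in compiled form; this text tells all that it offers.
- The arm moves only by the tool step_arm, never from a script. Its argument "increments" is a list of rows, each an object with "slide": the shift along the tool's x, y, z in m, a list of three; "roll": the turn about the tool's z in rad. A call has 1 to 5 rows; each row is the pose to reach, as a shift and turn from the pose commanded when the call began, along the tool's axes at that moment; what a row does not reach only later rows make up. A row lasts 1/8 s, in which the tool goes at most 62.5 mm and 10.7 degrees, less where a joint would pass 70% of its speed; a pose out of reach is approached as far as the arm can. A call with a gripper value outside its range is refused whole. "fingers" is the opening, from 0 (shut) to 1 (fully open), set as the call begins (left out, the last holds). The fingers move at their own pace and stop on an object; the grip force is fixed at half the most. Time passes only in rows, so rows that repeat a pose let the fingers close. It gives the time, the measured TCP pose, the force, the opening and the grip force at its end, in the units of the state.
- state(): the state, without advancing time (a new reading comes with each control period).
- imaging.read_camera(name): name is "scene" or "top" or "wrist"; returns a dict with "color" (400x640x3 uint8, red, green, blue), "z_map" (400x640 float32, mm along the optical axis (not along the pixel's ray), 0 where there is no reading), "intrinsics" (3x3 intrinsics, pixels), "camera_from_world" (4x4, takes a point from world to camera coordinates). Camera axes: x right, y up, looking along -z (the intrinsics and any distortion apply to the point x, -y, -z); pixel columns grow to the right and rows downward; lengths in mm; the calibration is good to about 2 mm. The wrist camera is an equidistant fisheye: a pixel r from the principal point sees the ray r / f radians off the axis. A picture is of the moment at which its call begins.
- env.job_done(): hands the job in; it is judged then, once.
Trained networks look in the newest picture that a camera, given by its name, has taken for a name from the list of things; names that differ only in an ending like _2 or _b are one class to them, and where a whole thing is asked for, a point or a joint stands for the part that bears it (a point fixed in the world has none). Each returns a list of dicts, best first, with "confidence" (0 to 1); they miss things now and then, are a little off and sometimes report something else, mostly with a low value. They report only what shows in the picture. A call takes as long as a camera call. They do not tell look-alikes from the thing itself.
- spot_in(camera, target): "bbox" ([left, top, right, bottom] in pixels, round what is visible of it).
- mark_of(camera, target): "uv" ([column, row] in pixels: a listed point, or the origin of a listed thing).
The state is a dict: "t": time; "joints": joint angles; "qvel": joint speeds; "tau": joint torques, N m; "eef_pos": TCP position; "tcp_rot": TCP orientation; "ft_force": force on the tool from outside, world axes, zero at the start; "moment": the same for the moment, N m; "opening": opening from 0.0 (shut) to 1.0 (fully open); "grip_force": force on a finger pad.
Only numpy, scipy, OpenCV 4.12 (cv2) and the standard library are available. Lean on these libraries where they do the work, as an engineer would, in place of code of your own. Each camera call takes 0.05 s, during which the arm holds its last target. There are 200 camera calls.

## Working session

There is one attempt and no reset: what is moved stays moved. The work goes in short steps, Python scripts to look and compute and a tool call to move; the robot and the scene stay as the last step left them, time stands still between calls to the robot, and variables do not carry over. Pictures are saved under pics/ and viewed, at most 10 in all, crops included, and the job is handed in when it is done.

Besides the shell and the picture viewer there is one more tool, called after "Request:" as name([rows], argument=value, ...), one row to a line, values as JSON. step_arm: Moves the arm, as the interface text tells. Its arguments: {"type":"object","properties":{"increments":{"type":"array"},"fingers":{"type":"number"}},"required":["increments"]}

```bash
mkdir -p pics; cat > h.py <<'E'
import numpy as np, cv2
from cell import state, imaging, env, spot_in, mark_of
def cam(n):
    c=imaging.read_camera(n); return c
def save(c,f,box=None,s=1):
    im=c["color"][:,:,::-1]
    if box: im=im[box[1]:box[3],box[0]:box[2]]
    cv2.imwrite("pics/"+f,cv2.resize(im,None,fx=s,fy=s))
def ray(c,uv,fish=False):
    K=np.array(c["intrinsics"]);T=np.array(c["camera_from_world"])
    x=(uv[0]-K[0,2])/K[0,0];y=(uv[1]-K[1,2])/K[1,1]
    if fish:
        r=np.hypot(x,y)+1e-9; d=np.array([x/r*np.sin(r),-y/r*np.sin(r),-np.cos(r)])
    else: d=np.array([x,-y,-1.])
    R=T[:3,:3]; return -R.T@T[:3,3], R.T@d
def at_z(c,uv,z,fish=False):
    o,d=ray(c,uv,fish); return o+d*(z-o[2])/d[2]
def depth(c,uv,fish=False):
    u,v=int(round(uv[0])),int(round(uv[1])); z=c["z_map"][v,u]
    o,d=ray(c,uv,fish); T=np.array(c["camera_from_world"]); return o+d*z/-(T[:3,:3]@d)[2]
Z=dict(base=0,head=0,stop=0,post_grip=74,stop_face=28,knob=78)
E
python3 - <<'E'
from h import *
for n in("top","scene"):
    c=cam(n); save(c,n+"0.png")
    for t,z in Z.items():
        print(n,t,[(np.round(m["uv"]),round(m["confidence"],2),at_z(c,m["uv"],z).round(0)) for m in mark_of(n,t)[:3]])
s=state();print(s)
E
```

```text
top base [(array([280., 195.]), 0.84, array([525., 135.,   0.])), (array([213., 282.]), 0.79, array([271., 331.,   0.]))]
top head [(array([216., 281.]), 0.94, array([276., 322.,   0.])), (array([282., 194.]), 0.77, array([527., 129.,   0.])), (array([277., 190.]), 0.25, array([538., 145.,   0.]))]
top stop []
top post_grip [(array([308., 164.]), 0.95, array([602.,  48.,  74.])), (array([378., 203.]), 0.84, array([ 488., -146.,   74.])), (array([208., 245.]), 0.63, array([377., 328.,  74.]))]
top stop_face [(array([373., 214.]), 0.55, array([ 461., -137.,   28.])), (array([207., 253.]), 0.47, array([355., 342.,  28.])), (array([273., 168.]), 0.43, array([599., 154.,  28.]))]
top knob [(array([276., 190.]), 0.71, array([526., 138.,  78.])), (array([379., 241.]), 0.62, array([ 381., -146.,   78.])), (array([206., 283.]), 0.58, array([274., 331.,  78.]))]
scene base [(array([286., 179.]), 0.87, array([ 391., -150.,    0.])), (array([454., 197.]), 0.76, array([276., 328.,   0.])), (array([358., 236.]), 0.61, array([525., 123.,   0.]))]
scene head [(array([455., 199.]), 0.9, array([284., 
[... 861 characters left out ...]
8.]))]
{'t': 0.7, 'joints': array([-1.30462706e+00,  4.90883323e-01,  1.55887088e+00,  3.54947771e-05,
        1.09172389e+00, -1.05611225e-01]), 'qvel': array([-7.58202753e-04, -9.90184457e-04,  6.32638427e-04, -1.07650355e-03,
        4.82253569e-05, -9.10142515e-04]), 'tau': array([-3.26837646e-03, -6.12347102e+01, -2.58403873e+01,  6.93421997e-02,
        4.45677107e-02,  1.26016693e-05]), 'eef_pos': array([ 227.07633276, -582.3176886 ,  214.681352  ]), 'tcp_rot': array([ 3.14147541e+00, -1.92491687e-05,  3.71764133e-01]), 'ft_force': array([ 0.25237119, -0.57011362, -0.52034898]), 'moment': array([-0.05572374,  0.01344419,  0.00962406]), 'grip_force': 0.0, 'opening': 0.9957293865528025}
```

View pics/top0.png

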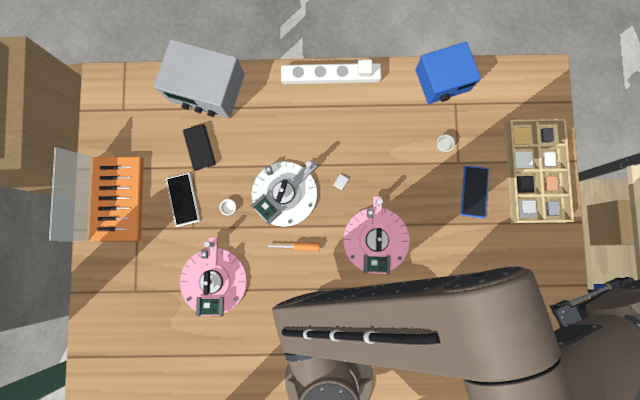

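View pics/scene0.png

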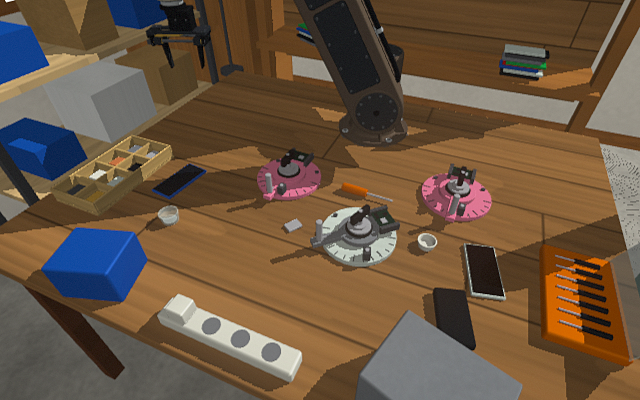

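The real holder is the white-dialled one at top (284,194), scene (358,235). Its post is at top (310,164) and its stop near (268,168); the two pink ones are look-alikes. I'm moving above it now.

Request:
step_arm([
  {"slide":[0.043,-0.044,-0.01]},
  {"slide":[0.086,-0.088,-0.03]},
  {"slide":[0.129,-0.132,-0.05]},
  {"slide":[0.172,-0.176,-0.065]},
  {"slide":[0.215,-0.22,-0.065]},
])

```text
invalid input at $.increments[0]: expected keys slide, roll
```

Request:
step_arm([
  {"slide":[0.043,-0.044,0]},
  {"slide":[0.086,-0.088,0]},
  {"slide":[0.129,-0.132,0]},
  {"slide":[0.172,-0.176,0]},
  {"slide":[0.215,-0.22,0]},
])

```text
invalid input at $.increments[0]: expected keys slide, roll
```

```bash
cat >> h.py <<'E'
def inc(p,yaw=None):
    s=state(); a=s["tcp_rot"][2]; d=np.array(p)-s["eef_pos"]; c,n=np.cos(a),np.sin(a)
    print("slide",np.round([d[0]*c+d[1]*n,d[0]*n-d[1]*c,-d[2]],1),"roll",None if yaw is None else round((a-yaw+np.pi/2)%np.pi-np.pi/2,3))
E
python3 - <<'E'
from h import *
s=state();print(s["t"],s["eef_pos"],s["tcp_rot"],s["joints"]); inc([525,130,280])
E
```

```text
0.7 [ 227.07633276 -582.3176886   214.681352  ] [ 3.14147541e+00 -1.92491687e-05  3.71764133e-01] [-1.30462706e+00  4.90883323e-01  1.55887088e+00  3.54947771e-05
  1.09172389e+00 -1.05611225e-01]
slide [ 536.3 -555.4  -65.3] roll None
```

Request:
step_arm([
  {"slide":[0.043,-0.044,-0.01],"roll":0},
  {"slide":[0.086,-0.088,-0.03],"roll":0},
  {"slide":[0.129,-0.132,-0.05],"roll":0},
  {"slide":[0.172,-0.176,-0.065],"roll":0},
  {"slide":[0.215,-0.22,-0.065],"roll":0},
])

```text
t: 1.32
eef_pos: [346.5, -301.5, 280.7]
tcp_rot: [3.139, -0.001, 0.371]
ft_force: [1.0, -0.5, 0.1]
opening: 0.998
grip_force: 0.0
```

Request:
step_arm([
  {"slide":[0.043,-0.044,0],"roll":0},
  {"slide":[0.086,-0.088,0],"roll":0},
  {"slide":[0.129,-0.132,0],"roll":0},
  {"slide":[0.172,-0.176,0],"roll":0},
  {"slide":[0.215,-0.22,0],"roll":0},
])

```text
t: 1.95
eef_pos: [466.8, -17.9, 279.9]
tcp_rot: [3.141, -0.001, 0.372]
ft_force: [0.4, -1.2, 0.4]
opening: 0.997
grip_force: 0.0
```

```bash
python3 - <<'E'
from h import *
s=state();print(s["t"],s["eef_pos"],s["tcp_rot"],s["joints"]); inc([525,130,280])
E
```

```text
1.95 [466.77533003 -17.87532319 279.88976104] [ 3.14099599e+00 -7.44876483e-04  3.71844333e-01] [-1.79757605e-01  1.93542589e-01  1.83641104e+00 -1.31486301e-04
  1.11069194e+00  1.01925294e+00]
slide [ 1.080e+02 -1.166e+02 -1.000e-01] roll None
```

Request:
step_arm([
  {"slide":[0.043,-0.044,0],"roll":0},
  {"slide":[0.086,-0.088,0],"roll":0},
  {"slide":[0.107,-0.115,0],"roll":0},
  {"slide":[0.107,-0.115,0],"roll":0},
])

```text
t: 2.45
eef_pos: [524.3, 128.1, 279.2]
tcp_rot: [-3.141, 0.0, 0.375]
ft_force: [-0.3, -0.4, -0.0]
opening: 1.001
grip_force: 0.0
```

```bash
python3 - <<'E'
from h import *
s=state();print(s["t"],s["eef_pos"],s["tcp_rot"],s["joints"])
for n in("wrist","top","scene"):
    c=cam(n); f=n=="wrist"
    if f: save(c,"w1.png")
    for t,z in Z.items():
        print(n,t,[(np.round(m["uv"]),round(m["confidence"],2),at_z(c,m["uv"],z,f).round(0)) for m in mark_of(n,t)[:3]])
E
```

```text
2.45 [524.30645761 128.06804014 279.16023104] [-3.14144054e+00  3.62182735e-04  3.74905872e-01] [1.17137387e-01 3.06476919e-01 1.67925737e+00 5.98295254e-05
 1.15624736e+00 1.31300376e+00]
wrist base [(array([162., 260.]), 0.92, array([272., 325.,   0.])), (array([210., 148.]), 0.59, array([493., 289.,   0.])), (array([321., 166.]), 0.56, array([526., 122.,   0.]))]
wrist head [(array([162., 254.]), 0.84, array([283., 326.,   0.]))]
wrist stop [(array([143., 108.]), 0.31, array([516., 422.,   0.]))]
wrist post_grip [(array([149., 224.]), 0.74, array([374., 328.,  74.])), (array([398., 142.]), 0.55, array([601.,  50.,  74.]))]
wrist stop_face [(array([316., 112.]), 0.84, array([597., 157.,  28.])), (array([453., 265.]), 0.73, array([ 462., -136.,   28.])), (array([154., 228.]), 0.38, array([344., 338.,  28.]))]
wrist knob [(array([319., 178.]), 0.71, array([523., 125.,  78.]))]
top base [(array([283., 192.]), 0.87, array([534., 128.,   0.])), (array([214., 282.]), 0.75, array([272., 328.,   0.])), (array([377., 240.]), 0.73, array([ 387., -148.,    0.]))]
top head [(array([215., 277.]
[... 1008 characters left out ...]
.66, array([280., 331.,   0.])), (array([360., 235.]), 0.62, array([522., 128.,   0.])), (array([291., 225.]), 0.56, array([556., -50.,   0.]))]
scene post_grip [(array([454., 200.]), 0.93, array([382., 325.,  74.])), (array([270., 175.]), 0.92, array([ 474., -152.,   74.])), (array([318., 227.]), 0.88, array([601.,  47.,  74.]))]
scene stop_face [(array([460., 206.]), 0.61, array([341., 346.,  28.])), (array([364., 253.]), 0.52, array([596., 160.,  28.])), (array([361., 233.]), 0.52, array([539., 136.,  28.]))]
scene knob [(array([357., 215.]), 0.55, array([534., 119.,  78.])), (array([459., 178.]), 0.49, array([289., 326.,  78.])), (array([285., 158.]), 0.42, array([ 391., -147.,   78.]))]
```

View pics/w1.png

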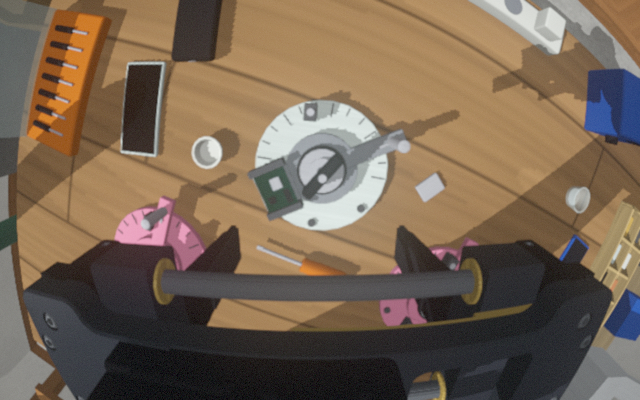

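The wrist view shows the dial at about (320,167), the knob bar from (306,194) to (340,162), the post at (403,146) and the stop at (311,110). I'll fit these from the depth map.

```bash
cat >> h.py <<'E'
def cloud(c,fish=True):
    K=np.array(c["intrinsics"]);T=np.array(c["camera_from_world"])
    v,u=np.mgrid[0:400,0:640]; x=(u-K[0,2])/K[0,0]; y=(v-K[1,2])/K[1,1]
    r=np.hypot(x,y)+1e-9; k=np.tan(np.minimum(r,1.5))/r if fish else 1
    z=c["z_map"]; P=np.stack([x*k*z,-y*k*z,-z],-1).reshape(-1,3)[(z>0).ravel()]
    return (P-T[:3,3])@T[:3,:3]
def rect(P,m):
    return cv2.minAreaRect(P[m][:,:2].astype(np.float32)), m.sum(), P[m].mean(0).round(1)
E
python3 - <<'E'
from h import *
c=cam("wrist");P=cloud(c);C=np.array([525,128])
d=np.hypot(*(P[:,:2]-C).T)
m=(P[:,2]>10)&(P[:,2]<18)&(d<115); (cc,rr)=cv2.minEnclosingCircle(P[m][:,:2].astype(np.float32)); print("base",cc,rr,m.sum())
m=(P[:,2]>84)&(P[:,2]<97)&(d<45); print("knob",rect(P,m))
m=(P[:,2]>84)&(P[:,2]<97)&(d>90)&(d<120); print("post",rect(P,m))
m=(P[:,2]>37)&(P[:,2]<45)&(np.hypot(P[:,0]-600,P[:,1]-160)<25); print("stop",rect(P,m))
E
```

```text
base (527.2348022460938, 122.42288970947266) 96.41386413574219 6942
knob (((527.1743774414062, 122.68228912353516), (14.997177124023438, 63.09344482421875), 70.5875244140625), np.int64(607), array([527.8, 122.8,  89.3]))
post (((598.9293212890625, 47.504600524902344), (14.531364440917969, 13.892507553100586), 22.841022491455078), np.int64(138), array([599. ,  48. ,  90.7]))
stop (((594.0967407226562, 164.9993438720703), (23.81182861328125, 18.6854305267334), 16.668785095214844), np.int64(243), array([594.1, 165.4,  40.5]))
```

Request:
step_arm([
  {"slide":[0.0007,0.0062,0.04],"roll":0.18},
  {"slide":[0.0007,0.0062,0.08],"roll":0.36},
  {"slide":[0.0007,0.0062,0.12],"roll":0.54},
  {"slide":[0.0007,0.0062,0.15],"roll":0.714},
  {"slide":[0.0007,0.0062,0.16],"roll":0.714},
], fingers=0.42)

```text
t: 4.18
eef_pos: [526.5, 120.5, 118.1]
tcp_rot: [3.14, 0.002, -0.341]
ft_force: [-0.7, -0.5, 0.5]
opening: 0.536
grip_force: 0.0
```

```bash
python3 - <<'E'
from h import *
c=cam("wrist");P=cloud(c);C=np.array([527,122.5]);d=np.hypot(*(P[:,:2]-C).T)
m=(P[:,2]>84)&(P[:,2]<97)&(d<40); print("knob",rect(P,m))
s=state();print(s["eef_pos"],s["tcp_rot"],s["moment"],s["ft_force"]); inc([527.2,122.6,63],-.339)
E
```

```text
knob (((527.123779296875, 122.20055389404297), (13.787962913513184, 63.30104064941406), 69.62213897705078), np.int64(1699), array([529.3, 121.6,  89.4]))
[526.5834024  120.53359458 117.93704128] [ 3.14052244e+00  2.14332357e-03 -3.38406077e-01] [0.05331206 0.04884543 0.00449118] [ 0.20567438 -0.42255735 -1.38357851]
slide [-0.1 -2.2 54.9] roll 0.001
```

Request:
step_arm([
  {"slide":[0.0,-0.0015,0.02],"roll":0.008},
  {"slide":[0.0,-0.0015,0.04],"roll":0.008},
  {"slide":[0.0,-0.0015,0.054],"roll":0.008},
  {"slide":[0.0,-0.0015,0.054],"roll":0.008},
])

```text
t: 4.72
eef_pos: [527.6, 122.0, 65.4]
tcp_rot: [3.141, 0.0, -0.349]
ft_force: [0.1, -0.1, 1.0]
opening: 0.424
grip_force: 0.0
```

Request:
step_arm([
  {"slide":[0,0,0],"roll":0},
  {"slide":[0,0,0],"roll":0},
  {"slide":[0,0,0],"roll":0},
  {"slide":[0,0,0],"roll":0},
], fingers=0)

```text
t: 5.22
eef_pos: [528.1, 122.6, 66.0]
tcp_rot: [-3.14, -0.001, -0.351]
ft_force: [0.8, 5.6, 2.3]
opening: 0.145
grip_force: 30.0
```

```bash
python3 - <<'E'
from h import *
s=state();print(s["eef_pos"],s["tcp_rot"],s["moment"],s["ft_force"],s["opening"],s["grip_force"])
E
```

```text
[528.06072701 122.60941083  66.03129353] [-3.14023257e+00 -1.12319204e-03 -3.50566087e-01] [ 1.13731266 -0.05797346 -0.10114038] [0.81852396 5.63402076 2.29536742] 0.1449960924259886 29.983535706996918
```

Request:
step_arm([
  {"slide":[0,0,-0.0002],"roll":-0.1},
  {"slide":[0,0,-0.0005],"roll":-0.22},
  {"slide":[0,0,-0.0007],"roll":-0.34},
  {"slide":[0,0,-0.0009],"roll":-0.46},
  {"slide":[0,0,-0.0012],"roll":-0.6},
])

```text
t: 5.85
eef_pos: [528.1, 123.1, 67.0]
tcp_rot: [-3.14, -0.002, 0.253]
ft_force: [1.2, 10.3, -0.9]
opening: 0.145
grip_force: 30.0
```

```bash
python3 - <<'E'
from h import *
s=state();print(s["eef_pos"],s["tcp_rot"],s["moment"],s["ft_force"],s["opening"],s["grip_force"])
E
```

```text
[528.07052109 123.14950117  67.0378962 ] [-3.14046177e+00 -1.91611444e-03  2.53469643e-01] [ 2.10034015 -0.22872758 -0.10658348] [ 1.22890793 10.25265844 -0.85107578] 0.14490048399254488 29.980396628379822
```

Request:
step_arm([
  {"slide":[0.0002,-0.001,-0.0002],"roll":-0.14},
  {"slide":[0.0002,-0.001,-0.0005],"roll":-0.28},
  {"slide":[0.0002,-0.001,-0.0008],"roll":-0.42},
  {"slide":[0.0002,-0.001,-0.0011],"roll":-0.56},
  {"slide":[0.0002,-0.001,-0.0015],"roll":-0.74},
])

```text
t: 6.48
eef_pos: [527.6, 124.0, 68.5]
tcp_rot: [-3.141, -0.001, 0.995]
ft_force: [-0.2, 10.1, -0.8]
opening: 0.145
grip_force: 30.0
```

Request:
step_arm([
  {"slide":[0,0,0],"roll":0},
  {"slide":[0,0,0],"roll":0},
])

```text
t: 6.72
eef_pos: [527.7, 124.0, 68.5]
tcp_rot: [3.142, -0.001, 0.99]
ft_force: [0.2, 8.0, 0.9]
opening: 0.147
grip_force: 30.0
```

```bash
python3 - <<'E'
from h import *
s=state();print(s["eef_pos"],s["tcp_rot"],s["moment"],s["ft_force"],s["opening"],s["joints"])
E
```

```text
[527.6752092  123.98455752  68.50187092] [ 3.14157137e+00 -1.38271564e-03  9.89766758e-01] [ 1.58724595 -0.09133138  0.02981199] [0.15470755 8.01099327 0.90142609] 0.14710887711569826 [1.08367294e-01 5.71941805e-01 1.90340499e+00 1.70637943e-03
 6.65350641e-01 6.88054939e-01]
```

Request:
step_arm([
  {"slide":[0,0,0],"roll":0},
  {"slide":[0,0,0],"roll":0},
  {"slide":[0,0,0],"roll":0},
  {"slide":[0,0,-0.02],"roll":0},
  {"slide":[0,0,-0.06],"roll":0},
], fingers=0.42)

```text
t: 7.35
eef_pos: [526.8, 122.8, 127.8]
tcp_rot: [-3.139, 0.002, 0.99]
ft_force: [0.6, 0.8, 0.9]
opening: 0.417
grip_force: 0.0
```

Request:
step_arm([
  {"slide":[0,0,-0.06],"roll":0.17},
  {"slide":[0,0,-0.1],"roll":0.35},
  {"slide":[0,0,-0.1],"roll":0.53},
  {"slide":[0,0,-0.1],"roll":0.71},
  {"slide":[0,0,-0.1],"roll":0.89},
])

```text
t: 7.98
eef_pos: [527.4, 122.9, 228.4]
tcp_rot: [3.141, -0.0, 0.094]
ft_force: [-0.9, 0.0, -0.8]
opening: 0.423
grip_force: 0.0
```

```bash
python3 - <<'E'
from h import *
c=cam("wrist");P=cloud(c);C=np.array([527.3,123]);d=np.hypot(*(P[:,:2]-C).T)
m=(P[:,2]>86)&(P[:,2]<99)&(d<40); print("knob",rect(P,m))
m=(P[:,2]>84)&(P[:,2]<97)&(d>90)&(d<120); print("post",rect(P,m))
m=(P[:,2]>10)&(P[:,2]<18)&(d<115); print(cv2.minEnclosingCircle(P[m][:,:2].astype(np.float32)))
s=state();print(s["t"],s["eef_pos"],s["tcp_rot"],s["moment"],s["ft_force"]); inc([599,48.5,130],-.8)
E
```

```text
knob (((527.1085815429688, 123.00203704833984), (63.3615608215332, 15.362555503845215), 56.27952194213867), np.int64(818), array([528.2, 123.1,  92. ]))
post (((599.3308715820312, 47.02299499511719), (14.938753128051758, 15.337449073791504), 74.24459838867188), np.int64(193), array([599.7,  47.9,  90.6]))
((527.0856323242188, 122.46589660644531), 96.27729797363281)
8.025 [527.44788961 122.87532605 228.2809061 ] [ 3.14144178e+00 -1.66964142e-05  8.48658443e-02] [ 0.0352492  -0.01150823  0.05585508] [-1.01562534 -0.52896834  0.50538439]
slide [65.  80.2 98.3] roll 0.885
```

Request:
step_arm([
  {"slide":[0.017,0.02,0.01],"roll":0.17},
  {"slide":[0.034,0.04,0.03],"roll":0.35},
  {"slide":[0.05,0.06,0.06],"roll":0.53},
  {"slide":[0.065,0.08,0.08],"roll":0.71},
  {"slide":[0.065,0.08,0.095],"roll":0.885},
])

```text
t: 8.65
eef_pos: [600.8, 48.5, 131.9]
tcp_rot: [3.141, 0.0, -0.789]
ft_force: [-0.4, 0.3, 0.3]
opening: 0.421
grip_force: 0.0
```

Request:
step_arm([
  {"slide":[0,0,0],"roll":0},
])

```text
t: 8.78
eef_pos: [599.7, 49.6, 132.2]
tcp_rot: [3.14, 0.002, -0.782]
ft_force: [1.2, -0.3, 0.2]
opening: 0.421
grip_force: 0.0
```

```bash
python3 - <<'E'
from h import *
c=cam("wrist");P=cloud(c);C=np.array([527.3,123]);d=np.hypot(*(P[:,:2]-C).T)
m=(P[:,2]>84)&(P[:,2]<97)&(d>85)&(d<125)&(P[:,1]<60)&(P[:,1]>30)&(P[:,0]<620); print("post",rect(P,m))
s=state();print(s["t"],s["eef_pos"],s["tcp_rot"],s["moment"],s["ft_force"],s["joints"]); inc([599.3,48,57],-.8)
E
```

```text
post (((600.10107421875, 46.388519287109375), (15.2299165725708, 14.628096580505371), 50.45611572265625), np.int64(384), array([600.7,  45.9,  90.6]))
8.825 [600.00821264  49.83113409 133.0894355 ] [ 3.14093293e+00  5.55538579e-04 -7.79662847e-01] [0.116537   0.00192312 0.04065329] [ 0.51422193  0.4207226  -0.20292349] [-2.67680093e-02  5.49450522e-01  1.70212289e+00 -1.30599956e-04
  8.90875720e-01  2.32377314e+00]
slide [ 0.8  1.8 76.1] roll 0.02
```

Request:
step_arm([
  {"slide":[0.0008,0.002,0.025],"roll":0.02},
  {"slide":[0.0008,0.002,0.05],"roll":0.02},
  {"slide":[0.0008,0.002,0.075],"roll":0.02},
  {"slide":[0.0008,0.002,0.075],"roll":0.02},
])

```text
t: 9.32
eef_pos: [598.8, 48.2, 57.8]
tcp_rot: [3.14, 0.001, -0.801]
ft_force: [0.2, -0.5, 0.7]
opening: 0.419
grip_force: 0.0
```

Request:
step_arm([
  {"slide":[0,0,0],"roll":0},
  {"slide":[0,0,0],"roll":0},
  {"slide":[0,0,0],"roll":0},
  {"slide":[0,0,0],"roll":0},
], fingers=0)

```text
t: 9.82
eef_pos: [599.7, 47.9, 59.0]
tcp_rot: [-3.141, -0.001, -0.805]
ft_force: [-0.9, -0.7, 6.8]
opening: 0.16
grip_force: 30.0
```

```bash
cat >>h.py <<'E'
def st():
    s=state();p=s["eef_pos"];C=np.array([527.4,123.3]);r=p[:2]-C;a=np.arctan2(r[1],r[0])
    f=s["ft_force"]; print("t",s["t"],"pos",p.round(1),"yaw",s["tcp_rot"][2].round(3),"polar",np.hypot(*r).round(1),np.degrees(a).round(1),a.round(3),"Ftan(ccw)",(-f[0]*np.sin(a)+f[1]*np.cos(a)).round(1),"Frad",(f[0]*np.cos(a)+f[1]*np.sin(a)).round(1),f.round(1),"mz",s["moment"][2].round(3),"open",s["opening"].round(3))
E
python3 - <<'E'
from h import *
st()
E
```

```text
Traceback (most recent call last):
  File "h.py", line 35, in st
    f=s["ft_force"]; print("t",s["t"],"pos",p.round(1),"yaw",s["tcp_rot"][2].round(3),"polar",np.hypot(*r).round(1),np.degrees(a).round(1),a.round(3),"Ftan(ccw)",(-f[0]*np.sin(a)+f[1]*np.cos(a)).round(1),"Frad",(f[0]*np.cos(a)+f[1]*np.sin(a)).round(1),f.round(1),"mz",s["moment"][2].round(3),"open",s["opening"].round(3))
                                                                                                                                                                                                                                                                                                           ^^^^^^^^^^^^^^^^^^
AttributeError: 'float' object has no attribute 'round'
```

Request:
step_arm([
  {"slide":[-0.0004,-0.0094,0],"roll":-0.09},
  {"slide":[-0.0017,-0.0188,0],"roll":-0.18},
  {"slide":[-0.0038,-0.028,0],"roll":-0.27},
  {"slide":[-0.0067,-0.037,0],"roll":-0.36},
  {"slide":[-0.0104,-0.0457,0],"roll":-0.45},
])

```text
t: 10.45
eef_pos: [625.3, 87.2, 59.0]
tcp_rot: [3.142, -0.001, -0.352]
ft_force: [-3.9, -1.2, 7.5]
opening: 0.162
grip_force: 30.0
```

```bash
sed -i 's/s\["opening"\].round(3)/round(s["opening"],3)/' h.py; python3 -c "
from h import *
st()"
```

```text
t 10.45 pos [625.3  87.2  59. ] yaw -0.352 polar 104.3 -20.2 -0.353 Ftan(ccw) -2.5 Frad -3.2 [-3.9 -1.2  7.5] mz 0.024 open 0.162
```

Request:
step_arm([
  {"slide":[-0.0006,-0.0094,0],"roll":-0.09},
  {"slide":[-0.0019,-0.0188,0],"roll":-0.18},
  {"slide":[-0.004,-0.028,0],"roll":-0.27},
  {"slide":[-0.0069,-0.037,0],"roll":-0.36},
  {"slide":[-0.0106,-0.0457,0],"roll":-0.45},
])

```text
t: 11.08
eef_pos: [631.2, 133.6, 59.0]
tcp_rot: [3.141, -0.001, 0.098]
ft_force: [-3.3, -2.0, 6.9]
opening: 0.16
grip_force: 30.0
```

```bash
python3 -c "
from h import *
st()
c=cam('wrist');save(c,'w2.png')"
```

```text
t 11.075 pos [631.2 133.6  59. ] yaw 0.098 polar 104.3 5.7 0.099 Ftan(ccw) -1.7 Frad -3.5 [-3.3 -2.   6.9] mz 0.052 open 0.16
```

View pics/w2.png

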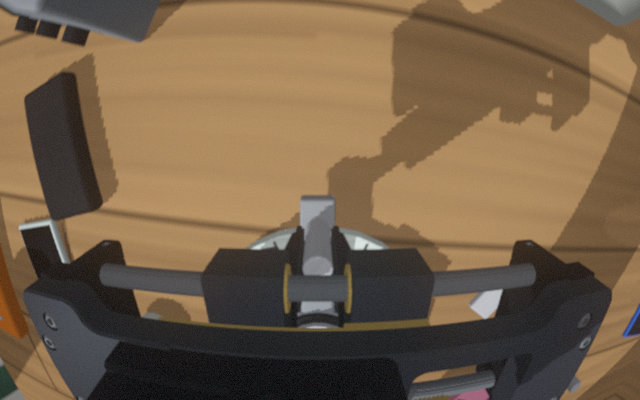

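The post is held between the pads at (318,270) and the head is following freely. About 11° remain, so I'll slow down from here.

Request:
step_arm([
  {"slide":[-0.0001,-0.0042,0],"roll":-0.04},
  {"slide":[-0.0003,-0.0084,0],"roll":-0.08},
  {"slide":[-0.0007,-0.0116,0],"roll":-0.11},
  {"slide":[-0.0009,-0.0136,0],"roll":-0.13},
  {"slide":[-0.001,-0.0147,0],"roll":-0.14},
])

```text
t: 11.75
eef_pos: [628.7, 148.0, 59.0]
tcp_rot: [3.141, -0.0, 0.236]
ft_force: [-2.6, -2.5, 7.0]
opening: 0.161
grip_force: 30.0
```

Request:
step_arm([
  {"slide":[0,-0.0005,0],"roll":-0.005},
  {"slide":[0,-0.001,0],"roll":-0.01},
  {"slide":[0,-0.0015,0],"roll":-0.015},
])

```text
t: 12.12
eef_pos: [628.4, 149.4, 59.1]
tcp_rot: [3.141, -0.0, 0.25]
ft_force: [-2.4, -2.3, 6.0]
opening: 0.16
grip_force: 30.0
```

```bash
python3 -c "
from h import *
st()"
```

```text
t 12.125 pos [628.4 149.4  59.1] yaw 0.25 polar 104.3 14.5 0.253 Ftan(ccw) -1.6 Frad -2.9 [-2.4 -2.3  6. ] mz -0.005 open 0.16
```

Request:
step_arm([
  {"slide":[0,-0.0005,0],"roll":-0.005},
  {"slide":[0,-0.001,0],"roll":-0.01},
  {"slide":[0,-0.0015,0],"roll":-0.015},
  {"slide":[0,-0.0019,0],"roll":-0.019},
])

```text
t: 12.62
eef_pos: [627.8, 151.2, 59.0]
tcp_rot: [3.141, -0.0, 0.269]
ft_force: [-2.1, -0.9, 6.6]
opening: 0.166
grip_force: 30.0
```

Request:
step_arm([
  {"slide":[0,-0.0004,0],"roll":-0.004},
  {"slide":[0,-0.0008,0],"roll":-0.008},
  {"slide":[0,-0.0011,0],"roll":-0.011},
])

```text
t: 13.0
eef_pos: [627.6, 152.2, 59.0]
tcp_rot: [3.141, -0.0, 0.28]
ft_force: [-2.2, -1.0, 7.4]
opening: 0.16
grip_force: 30.0
```

```bash
python3 -c "
from h import *
st()"
```

```text
t 13.0 pos [627.6 152.2  59. ] yaw 0.28 polar 104.3 16.1 0.281 Ftan(ccw) -0.3 Frad -2.4 [-2.2 -1.   7.4] mz -0.027 open 0.16
```

Request:
step_arm([
  {"slide":[0,-0.0004,0],"roll":-0.004},
  {"slide":[0,-0.0007,0],"roll":-0.007},
  {"slide":[0,-0.001,0],"roll":-0.01},
])

```text
t: 13.38
eef_pos: [627.3, 153.2, 59.0]
tcp_rot: [3.141, -0.0, 0.29]
ft_force: [-2.8, -2.3, 7.0]
opening: 0.164
grip_force: 30.0
```

```bash
python3 -c "
from h import *
st()"
```

```text
t 13.375 pos [627.3 153.2  59. ] yaw 0.29 polar 104.3 16.7 0.291 Ftan(ccw) -1.4 Frad -3.3 [-2.8 -2.3  7. ] mz 0.021 open 0.164
```

Request:
step_arm([
  {"slide":[0,-0.0003,0],"roll":-0.003},
  {"slide":[0,-0.0006,0],"roll":-0.006},
  {"slide":[0,-0.0008,0],"roll":-0.008},
])

```text
t: 13.75
eef_pos: [627.1, 154.0, 59.0]
tcp_rot: [3.141, -0.0, 0.298]
ft_force: [-2.5, -2.2, 7.5]
opening: 0.161
grip_force: 30.0
```

```bash
python3 -c "
from h import *
st()"
```

```text
t 13.75 pos [627.1 154.   59. ] yaw 0.298 polar 104.3 17.1 0.299 Ftan(ccw) -1.4 Frad -3.0 [-2.5 -2.2  7.5] mz 0.006 open 0.161
```

Request:
step_arm([
  {"slide":[0,-0.0003,0],"roll":-0.003},
  {"slide":[0,-0.0006,0],"roll":-0.006},
  {"slide":[0,-0.0008,0],"roll":-0.008},
])

```text
t: 14.12
eef_pos: [627.0, 154.2, 59.0]
tcp_rot: [3.14, -0.0, 0.306]
ft_force: [-1.5, -5.6, 7.2]
opening: 0.161
grip_force: 30.0
```

```bash
python3 -c "
from h import *
st()"
```

```text
t 14.125 pos [627.  154.2  59. ] yaw 0.306 polar 104.3 17.2 0.301 Ftan(ccw) -4.9 Frad -3.1 [-1.5 -5.6  7.2] mz -0.039 open 0.161
```

Request:
step_arm([
  {"slide":[0,-0.0003,0],"roll":0},
  {"slide":[0,-0.0004,0],"roll":0},
])

```text
t: 14.38
eef_pos: [627.0, 154.3, 59.0]
tcp_rot: [3.14, -0.0, 0.306]
ft_force: [-1.8, -9.2, 7.0]
opening: 0.165
grip_force: 30.0
```

```bash
python3 -c "
from h import *
st()"
```

```text
t 14.375 pos [627.  154.3  59. ] yaw 0.306 polar 104.3 17.3 0.301 Ftan(ccw) -8.2 Frad -4.5 [-1.8 -9.2  7. ] mz -0.021 open 0.165
```

Request:
step_arm([
  {"slide":[0,0.0005,0],"roll":0},
  {"slide":[0,0.0005,0],"roll":0},
])

```text
t: 14.62
eef_pos: [627.0, 154.2, 59.0]
tcp_rot: [3.141, -0.0, 0.306]
ft_force: [-1.5, -4.7, 6.2]
opening: 0.16
grip_force: 30.0
```

Request:
step_arm([
  {"slide":[0,0,0],"roll":0},
  {"slide":[0,0,0],"roll":0},
  {"slide":[0,0,0],"roll":0},
  {"slide":[0,0,-0.02],"roll":0},
  {"slide":[0,0,-0.07],"roll":0},
], fingers=0.42)

```text
t: 15.25
eef_pos: [625.7, 154.8, 126.8]
tcp_rot: [-3.141, 0.005, 0.306]
ft_force: [0.3, -0.4, 0.4]
opening: 0.422
grip_force: 0.0
```

```bash
python3 -c "
from h import *
st();inc([527.6,124.3,150],.985)"
```

```text
t 15.25 pos [625.7 154.8 126.8] yaw 0.306 polar 103.2 17.8 0.31 Ftan(ccw) -0.4 Frad 0.2 [ 0.3 -0.4  0.4] mz -0.075 open 0.422
slide [-102.7   -0.5  -23.2] roll -0.679
```

Request:
step_arm([
  {"slide":[-0.02,0,-0.03],"roll":-0.15},
  {"slide":[-0.05,0,-0.08],"roll":-0.3},
  {"slide":[-0.08,0,-0.1],"roll":-0.45},
  {"slide":[-0.103,-0.0005,-0.1],"roll":-0.6},
  {"slide":[-0.103,-0.0005,-0.1],"roll":-0.679},
])

```text
t: 15.88
eef_pos: [527.2, 124.2, 228.9]
tcp_rot: [3.141, -0.0, 0.988]
ft_force: [0.7, -0.0, 1.1]
opening: 0.418
grip_force: 0.0
```

Request:
step_arm([
  {"slide":[0,0,0],"roll":0},
])

```text
t: 16.0
eef_pos: [528.4, 124.4, 228.5]
tcp_rot: [3.141, -0.0, 0.984]
ft_force: [-0.7, 0.5, -1.1]
opening: 0.418
grip_force: 0.0
```

```bash
cat >> h.py <<'E'
def chk():
    c=cam("wrist");P=cloud(c);C=np.array([527.3,123]);d=np.hypot(*(P[:,:2]-C).T)
    m=(P[:,2]>84)&(P[:,2]<99)&(d<40); print("knob",rect(P,m))
    m=(P[:,2]>84)&(P[:,2]<97)&(d>90)&(d<120)&(P[:,1]>130); print("post",rect(P,m))
    a=rect(P,m)[0][0]; print("head deg",np.degrees(np.arctan2(a[1]-122.6,a[0]-527.2)))
    m=(P[:,2]>37)&(P[:,2]<45)&(np.hypot(P[:,0]-593,P[:,1]-166)<20)&(P[:,1]>153); print("stop",rect(P,m))
    return c
E
python3 -c "
from h import *
st();c=chk();inc([527.6,124.3,67],.985);save(c,'w3.png')"
```

```text
t 16.0 pos [528.4 124.4 228.5] yaw 0.984 polar 1.5 48.1 0.839 Ftan(ccw) 0.9 Frad -0.1 [-0.7  0.5 -1.1] mz -0.033 open 0.418
knob (((526.9341430664062, 123.38632202148438), (62.45653533935547, 13.691169738769531), 56.54056167602539), np.int64(831), array([527.6, 124.2,  91.9]))
post (((626.5603637695312, 153.8310546875), (15.210169792175293, 15.069551467895508), 2.631959915161133), np.int64(201), array([626.4, 154.1,  90.6]))
head deg 17.449031419528275
stop (((594.15283203125, 165.62623596191406), (24.541858673095703, 18.931861877441406), 19.312715530395508), np.int64(315), array([594. , 165.5,  40.4]))
slide [ -0.6  -0.7 161.3] roll -0.002
```

View pics/w3.png

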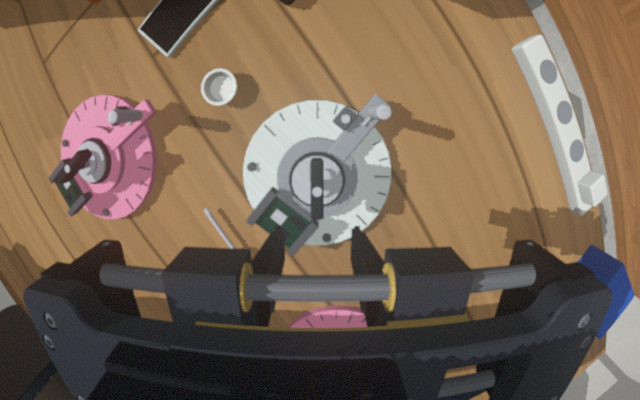

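The arm, with its post at (383,112), lies against the stop at (347,120), and the stop hasn't moved: (594,165.6) against (594,165) before. The knob bar stands upright at (317,185). Next I'll go back down and grip the knob.

Request:
step_arm([
  {"slide":[-0.0006,-0.0003,0.05],"roll":0},
  {"slide":[-0.0006,-0.0003,0.1],"roll":0},
  {"slide":[-0.0006,-0.0003,0.14],"roll":0},
  {"slide":[-0.0006,-0.0003,0.16],"roll":0},
  {"slide":[-0.0006,-0.0003,0.16],"roll":0},
])

```text
t: 16.68
eef_pos: [527.3, 124.0, 66.8]
tcp_rot: [-3.139, 0.002, 0.983]
ft_force: [0.6, -0.4, 0.5]
opening: 0.42
grip_force: 0.0
```

```bash
python3 -c "
from h import *
st();inc([527.6,124.3,67],.985)"
```

```text
t 16.675 pos [527.3 124.   66.8] yaw 0.983 polar 0.7 94.4 1.647 Ftan(ccw) -0.6 Frad -0.5 [ 0.6 -0.4  0.5] mz 0.006 open 0.42
slide [ 0.4  0.  -0.2] roll -0.002
```

Request:
step_arm([
  {"slide":[0,0,0],"roll":0},
  {"slide":[0,0,0],"roll":0},
  {"slide":[0,0,0],"roll":0},
  {"slide":[0,0,0],"roll":0},
  {"slide":[0,0,0],"roll":0},
], fingers=0)

```text
t: 17.3
eef_pos: [527.8, 124.3, 68.9]
tcp_rot: [3.141, -0.001, 0.985]
ft_force: [-0.9, 2.3, 5.4]
opening: 0.143
grip_force: 30.0
```

```bash
python3 -c "
from h import *
st();st();print(state()['moment'])"
```

```text
t 17.3 pos [527.8 124.3  68.9] yaw 0.985 polar 1.1 67.4 1.176 Ftan(ccw) 1.7 Frad 1.8 [-0.9  2.3  5.4] mz -0.0 open 0.143
t 17.3 pos [527.8 124.3  68.9] yaw 0.985 polar 1.1 67.4 1.176 Ftan(ccw) 1.7 Frad 1.8 [-0.9  2.3  5.4] mz -0.0 open 0.143
[ 3.63445809e-01  4.26560998e-01 -3.29081213e-04]
```

Request:
step_arm([
  {"slide":[0,0,0.0002],"roll":0.08},
  {"slide":[0,0,0.0003],"roll":0.16},
  {"slide":[0,0,0.0005],"roll":0.24},
  {"slide":[0,0,0.0006],"roll":0.3},
])

```text
t: 17.8
eef_pos: [528.1, 124.1, 68.4]
tcp_rot: [3.141, -0.001, 0.683]
ft_force: [-1.7, -0.3, 4.8]
opening: 0.149
grip_force: 30.0
```

```bash
cat >> h.py <<'E'
def tq(n=8):
    v=[]
    for _ in range(n): cam("top"); v.append(state()["moment"][2])
    print("mz",np.mean(v).round(3),"sd",np.std(v).round(3))
E
python3 -c "
from h import *
st();tq()"
```

```text
t 17.8 pos [528.1 124.1  68.4] yaw 0.683 polar 1.1 48.4 0.845 Ftan(ccw) 1.1 Frad -1.3 [-1.7 -0.3  4.8] mz 0.078 open 0.149
mz -0.072 sd 0.036
```

Request:
step_arm([
  {"slide":[0,0,0.0001],"roll":0.05},
  {"slide":[0,0,0.0002],"roll":0.1},
  {"slide":[0,0,0.0003],"roll":0.15},
])

```text
t: 18.58
eef_pos: [528.2, 123.9, 68.0]
tcp_rot: [3.141, -0.001, 0.534]
ft_force: [-0.3, -2.2, 6.5]
opening: 0.145
grip_force: 30.0
```

```bash
python3 -c "
from h import *
st();tq(6);st()"
```

```text
t 18.575 pos [528.2 123.9  68. ] yaw 0.534 polar 1.0 38.1 0.665 Ftan(ccw) -1.5 Frad -1.6 [-0.3 -2.2  6.5] mz 0.014 open 0.145
mz -0.073 sd 0.033
t 18.875 pos [528.2 123.9  68. ] yaw 0.535 polar 1.0 37.7 0.657 Ftan(ccw) 0.3 Frad -1.0 [-1.  -0.4  5.7] mz -0.044 open 0.142
```

Request:
step_arm([
  {"slide":[0,0,0.0001],"roll":0.05},
  {"slide":[0,0,0.0002],"roll":0.1},
  {"slide":[0,0,0.0003],"roll":0.15},
])

```text
t: 19.25
eef_pos: [528.3, 123.8, 67.7]
tcp_rot: [3.141, -0.001, 0.384]
ft_force: [-0.1, -2.7, 4.5]
opening: 0.146
grip_force: 30.0
```

```bash
python3 -c "
from h import *
st();tq(6);st()"
```

```text
t 19.25 pos [528.3 123.8  67.7] yaw 0.384 polar 1.0 29.9 0.522 Ftan(ccw) -2.3 Frad -1.4 [-0.1 -2.7  4.5] mz 0.049 open 0.146
mz -0.093 sd 0.046
t 19.55 pos [528.3 123.8  67.7] yaw 0.385 polar 1.0 28.7 0.5 Ftan(ccw) -2.5 Frad -2.1 [-0.6 -3.2  5.9] mz -0.134 open 0.142
```

Request:
step_arm([
  {"slide":[0,0,0.0001],"roll":0.05},
  {"slide":[0,0,0.0002],"roll":0.1},
  {"slide":[0,0,0.0003],"roll":0.15},
])

```text
t: 19.92
eef_pos: [528.3, 123.6, 67.4]
tcp_rot: [3.141, -0.001, 0.234]
ft_force: [-1.1, -4.4, 6.4]
opening: 0.15
grip_force: 30.0
```

```bash
python3 -c "
from h import *
st();tq(6);st()"
```

```text
t 19.925 pos [528.3 123.6  67.4] yaw 0.234 polar 0.9 20.5 0.357 Ftan(ccw) -3.7 Frad -2.5 [-1.1 -4.4  6.4] mz 0.099 open 0.15
mz -0.062 sd 0.021
t 20.225 pos [528.3 123.6  67.4] yaw 0.235 polar 0.9 19.6 0.343 Ftan(ccw) -3.8 Frad -2.4 [-1.  -4.4  5.3] mz -0.082 open 0.147
```

Request:
step_arm([
  {"slide":[0,0,0.0001],"roll":0.05},
  {"slide":[0,0,0.0002],"roll":0.1},
])

```text
t: 20.48
eef_pos: [528.3, 123.5, 67.3]
tcp_rot: [3.141, -0.001, 0.134]
ft_force: [-0.9, -4.9, 6.0]
opening: 0.144
grip_force: 30.0
```

```bash
python3 -c "
from h import *
st();tq(6)"
```

```text
t 20.475 pos [528.3 123.5  67.3] yaw 0.134 polar 0.9 13.5 0.236 Ftan(ccw) -4.6 Frad -2.0 [-0.9 -4.9  6. ] mz 0.126 open 0.144
mz -0.039 sd 0.045
```

Request:
step_arm([
  {"slide":[0,0,0.0001],"roll":0.04},
  {"slide":[0,0,0.0002],"roll":0.08},
])

```text
t: 21.02
eef_pos: [528.3, 123.4, 67.1]
tcp_rot: [3.141, -0.001, 0.055]
ft_force: [0.4, -5.8, 7.5]
opening: 0.143
grip_force: 30.0
```

```bash
python3 -c "
from h import *
st();tq(6)"
```

```text
t 21.025 pos [528.3 123.4  67.1] yaw 0.055 polar 0.9 6.6 0.116 Ftan(ccw) -5.8 Frad -0.3 [ 0.4 -5.8  7.5] mz 0.166 open 0.143
mz 0.0 sd 0.047
```

Request:
step_arm([
  {"slide":[0,0,0.0],"roll":0.03},
  {"slide":[0,0,0.0001],"roll":0.06},
])

```text
t: 21.58
eef_pos: [528.3, 123.4, 67.0]
tcp_rot: [3.141, -0.001, -0.005]
ft_force: [0.9, -6.4, 6.8]
opening: 0.146
grip_force: 30.0
```

```bash
python3 -c "
from h import *
st();tq(8)"
```

```text
t 21.575 pos [528.3 123.4  67. ] yaw -0.005 polar 0.9 3.6 0.063 Ftan(ccw) -6.5 Frad 0.5 [ 0.9 -6.4  6.8] mz 0.252 open 0.146
mz 0.057 sd 0.024
```

Request:
step_arm([
  {"slide":[0,0,0.0],"roll":0.03},
  {"slide":[0,0,0.0001],"roll":0.06},
])

```text
t: 22.22
eef_pos: [528.3, 123.3, 66.9]
tcp_rot: [3.141, -0.001, -0.065]
ft_force: [-0.2, -7.4, 7.7]
opening: 0.145
grip_force: 30.0
```

```bash
python3 -c "
from h import *
st();tq(8)"
```

```text
t 22.225 pos [528.3 123.3  66.9] yaw -0.065 polar 0.9 0.7 0.013 Ftan(ccw) -7.4 Frad -0.3 [-0.2 -7.4  7.7] mz 0.257 open 0.145
mz 0.1 sd 0.031
```

Request:
step_arm([
  {"slide":[0,0.0004,0.0],"roll":0.025},
  {"slide":[0,0.0006,0.0001],"roll":0.05},
])

```text
t: 22.88
eef_pos: [528.3, 123.1, 66.9]
tcp_rot: [3.141, -0.002, -0.115]
ft_force: [-0.5, -1.9, 7.9]
opening: 0.15
grip_force: 30.0
```

```bash
python3 -c "
from h import *
st();tq(10)"
```

```text
t 22.875 pos [528.3 123.1  66.9] yaw -0.115 polar 1.0 -12.4 -0.216 Ftan(ccw) -2.0 Frad -0.0 [-0.5 -1.9  7.9] mz 0.244 open 0.15
mz 0.152 sd 0.029
```

Request:
step_arm([
  {"slide":[0,0,0.0],"roll":0.02},
  {"slide":[0,0,0.0001],"roll":0.04},
])

```text
t: 23.62
eef_pos: [528.3, 123.1, 66.8]
tcp_rot: [3.141, -0.002, -0.154]
ft_force: [-1.1, -3.7, 8.3]
opening: 0.147
grip_force: 30.0
```

```bash
python3 -c "
from h import *
st();tq(12)"
```

```text
t 23.625 pos [528.3 123.1  66.8] yaw -0.154 polar 0.9 -13.6 -0.237 Ftan(ccw) -3.8 Frad -0.2 [-1.1 -3.7  8.3] mz 0.283 open 0.147
mz 0.188 sd 0.022
```

Request:
step_arm([
  {"slide":[0,0,0],"roll":0.015},
  {"slide":[0,0,0],"roll":0.015},
])

```text
t: 24.48
eef_pos: [528.3, 123.1, 66.8]
tcp_rot: [3.141, -0.002, -0.169]
ft_force: [-1.2, -3.8, 8.5]
opening: 0.149
grip_force: 30.0
```

```bash
python3 -c "
from h import *
st();tq(12)"
```

```text
t 24.475 pos [528.3 123.1  66.8] yaw -0.169 polar 0.9 -14.9 -0.26 Ftan(ccw) -4.0 Frad -0.2 [-1.2 -3.8  8.5] mz 0.263 open 0.149
mz 0.234 sd 0.019
```

Request:
step_arm([
  {"slide":[0,0,0],"roll":0},
  {"slide":[0,0,0],"roll":0},
  {"slide":[0,0,0],"roll":0},
  {"slide":[0,0,-0.02],"roll":0},
  {"slide":[0,0,-0.06],"roll":0},
], fingers=0.42)

```text
t: 25.7
eef_pos: [527.1, 123.4, 125.4]
tcp_rot: [3.141, 0.003, -0.17]
ft_force: [-0.4, 0.9, -0.5]
opening: 0.419
grip_force: 0.0
```

Request:
step_arm([
  {"slide":[0,0,-0.06],"roll":0},
  {"slide":[0,0,-0.1],"roll":0},
  {"slide":[0,0,-0.1],"roll":0},
])

```text
t: 26.08
eef_pos: [528.8, 123.7, 228.7]
tcp_rot: [-3.14, -0.005, -0.17]
ft_force: [0.3, 0.1, -0.4]
opening: 0.422
grip_force: 0.0
```

```bash
python3 -c "
from h import *
st();c=chk();save(c,'w4.png')"
```

```text
t 26.075 pos [528.8 123.7 228.7] yaw -0.17 polar 1.4 14.3 0.25 Ftan(ccw) 0.0 Frad 0.3 [ 0.3  0.1 -0.4] mz 0.047 open 0.422
knob (((527.38623046875, 122.80026245117188), (12.670781135559082, 62.7962532043457), 80.4926528930664), np.int64(761), array([528.5, 122.4,  89.9]))
post (((627.0361328125, 153.1550750732422), (14.84536361694336, 15.160194396972656), 75.7283706665039), np.int64(200), array([626.9, 152.9,  90.8]))
head deg 17.016849101305567
stop (((594.2296142578125, 165.41787719726562), (24.328699111938477, 18.785987854003906), 17.709819793701172), np.int64(312), array([594.2, 165. ,  40.4]))
```

View pics/w4.png

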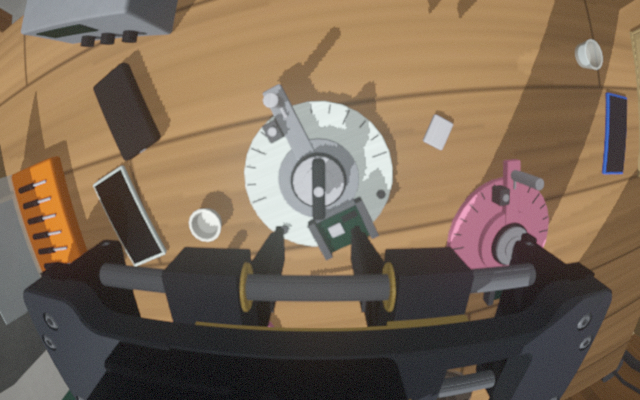

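The arm, with its post at (272,100), still rests on the stop at (274,128). The knob at (318,190) stayed at the angle where I released it (−9.5°), and the gripper is clear of everything. I'm handing the job in.

```bash
python3 -c "
from h import *
print(env.job_done())"
```

```text
the job is handed in; nothing more can be done
None
```

I freed the head, swung it until its arm rested on the stop (stop not shifted), re-clamped it at about 0.23 N m felt at rest (0.2 asked), let go, and handed the job in at about 26 s; no verdict came back.

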